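# Snap the food box's lid shut, side by side

## Robot

A 6-joint arm with a two-finger parallel gripper is mounted at the origin on the work surface. World frame = base frame: x ahead of the robot, y to its left, z up, the work surface at z = 0. Lengths are in m, angles in rad, forces in N, time in s.
With the tool pointing down it reaches from about 0.35 to 0.85 m from the base axis. Payload 8.1 kg.
Tool frame: the origin (TCP) lies on the centre line of the jaws, within the pads' length; the fingertips stand robot.tip_extent ahead of it and the grasp point (between the pads) lies 5 mm behind it (robot.tip_extent is the distance from the TCP to the fingertips, in m); z points along the fingers, y is the line along which they close (so a half turn about z gives the same grasp; the last joint's range is limited). The gripper opens to 93 mm and grips with 3 to 60 N. Pads are 15 mm wide; open, the fingers measure 128 mm over their backs; the gripper's body (75 mm by 188 mm) begins 65 mm behind the grasp point.
Start: joints at [-1.387, 0.13, 1.488, -0, 1.523, -0.085], TCP at [0.159, -0.578, 0.2] pointing down, gripper open.
Joint ranges: [-2.96, 2.96], [-0.89, 2.26], [0.02, 2.5], [-1.34, 4.48], [0, 2.73], [-2.66, 2.66]. Speed limits (rad/s): [2.39, 2.39, 2.79, 3.14, 3.14, 3.14].

## Interface

Orientations are given as a unit quaternion [w, x, y, z].
In Python, from plant import monitor, eyes, hand_in, robot gives the robot as it stands. The module is installed in compiled form; this text tells all that it offers.
- The arm moves only by the shell command python3 -m inch 'ROWS' [FORCE]. ROWS is JSON, a list of rows, each an object of numbers: "grip": the finger opening in m, from 0 to 0.093; "x", "y", "z": the shift along the world's x, y, z in m; "spin": the turn about the world's z in rad. A call has 1 to 20 rows; each row is the pose to reach, as a shift and turn from the pose commanded when the call began; what a row does not reach only later rows make up. A row lasts 1/10 s, in which the tool goes at most 50 mm and 8.59 degrees, less where a joint would pass 70% of its speed; a pose out of reach is approached as far as the arm can. A call with a gripper value outside its range is refused whole. The fingers move at their own pace and stop on an object; FORCE is the grip in N (left out, the last holds). Time passes only in rows, so rows that repeat a pose let the fingers close. It gives the time, the measured TCP pose, the force, the opening and the grip force at its end, in the units of the state.
- monitor.state(): the state, without advancing time (a new reading comes with each control period).
- eyes.get_image(name): name is "scene" or "top"; returns a dict with "frame" (400x640x3 uint8, blue, green, red), "fov_y" (degrees; the focal length in pixels is half the picture's height over the tangent of half this angle, whatever the lens; pixels are square), "cx", "cy" (the principal point, pixels), "origin" and "attitude" of the camera in the world. Camera axes: x right, y up, looking along -z (the intrinsics and any distortion apply to the point x, -y, -z); pixel columns grow to the right and rows downward; lengths in m; the calibration is good to about 2 mm. A picture is of the moment at which its call begins. There is no depth.
- hand_in(): hands the job in; it is judged then, once.
The state is a dict: "time": time; "joint_pos": joint angles; "joint_vel": joint speeds; "joint_torque": joint torques, N m; "ee_pos": TCP position; "tool_rot": TCP orientation; "contact_force": force on the tool from outside, world axes, zero at the start; "wrist_torque": the same for the moment, N m; "grip_width": finger opening in m; "finger_force": force on a finger pad.
Only numpy, scipy, OpenCV 4.12 (cv2) and the standard library are available. Lean on these libraries where they do the work, as an engineer would, in place of code of your own. Each camera call takes 0.05 s, during which the arm holds its last target. There are 200 camera calls.

## Task

The lid of the grey food box is on but its four green rim sections still stand up: press each one down with the fingertips until it clicks and stays shut, all the way round. Only press: do not pick up, tip or shove the box away from where it stands, and leave everything else on the cart top where it is.

Things in the scene. Friction and masses are not known exactly. Their poses are not given: they have to be found in the camera images.
- foodbox: filled food box, grey tub 160 (x) x 120 (y) x 50 mm, about 0.9 kg, standing loose on the cart top, with a white lid whose fixed panel and corners lie 54 mm above the table. Four green rim sections stand 8 mm proud of their shut position. Origin: centre of the underside; x along the long side, z up
- clip_right_top (a point): bright green bar along the -y long side of the lid, 108 mm along the box's x, 22 mm wide; centre of its top face, at (0, -51, 66) mm in the box's frame while open and 8 mm lower when shut
- clip_left_top (a point): bright green bar along the +y long side of the lid, 108 mm along the box's x, 22 mm wide; centre of its top face, at (0, 51, 66) mm in the box's frame while open and 8 mm lower when shut
- clip_near_top (a point): bright green bar along the -x short side of the lid, 68 mm along the box's y, 22 mm wide; centre of its top face, at (-71, 0, 66) mm in the box's frame while open and 8 mm lower when shut
- clip_far_top (a point): bright green bar along the +x short side of the lid, 68 mm along the box's y, 22 mm wide; centre of its top face, at (71, 0, 66) mm in the box's frame while open and 8 mm lower when shut
- clip_right (a joint): how far the green section at clip_right_top has gone straight down, m: 0 = open, 0.008 = clicked shut. It takes about 7 N to start it down, its resistance fades to nothing about half-way (3.5 to 4 mm), and beyond that it snaps down by itself and stays; let go before that, it springs back up
- clip_left (a joint): how far the green section at clip_left_top has gone straight down, m: 0 = open, 0.008 = clicked shut. It takes about 7 N to start it down, its resistance fades to nothing about half-way (3.5 to 4 mm), and beyond that it snaps down by itself and stays; let go before that, it springs back up
- clip_near (a joint): how far the green section at clip_near_top has gone straight down, m: 0 = open, 0.008 = clicked shut. It takes about 7 N to start it down, its resistance fades to nothing about half-way (3.5 to 4 mm), and beyond that it snaps down by itself and stays; let go before that, it springs back up
- clip_far (a joint): how far the green section at clip_far_top has gone straight down, m: 0 = open, 0.008 = clicked shut. It takes about 7 N to start it down, its resistance fades to nothing about half-way (3.5 to 4 mm), and beyond that it snaps down by itself and stays; let go before that, it springs back up
- mug: red ceramic mug with a handle, 80 mm across, 95 mm high; origin under its centre; bystander
- bowl: clear glass bowl, 144 mm across, 60 mm high; origin under its centre; bystander
- tin: closed aluminium tin, 76 mm across, 105 mm high; origin under its centre; bystander
- jar: amber glass jar with a black cap, 60 mm across, 100 mm high; origin under its centre; bystander
- spatula: wooden spatula lying flat beyond the box, about 280 mm long, its length along its own x; bystander
- cup: blue ceramic cup, 68 mm across, 70 mm high; origin under its centre; bystander

How it is judged:
By the outcome, as a careful person would: the job done as asked, in the order asked, and still so for the second after the job is handed in, with the robot touching nothing.
It also fails if it takes over 45 s, if anything falls off the work surface, if the arm or the gripper's body presses on something with over 40 N, if the wrist force passes 120 N, or if a joint passes its speed limit or range.

## Working session

There is one attempt and no reset: what is moved stays moved. The work goes in short steps, Python scripts to look and compute and a shell command to move; the robot and the scene stay as the last step left them, time stands still between calls to the robot, and variables do not carry over. Pictures are saved under pics/ and viewed, at most 10 in all, crops included, and the job is handed in when it is done.

```bash
mkdir -p pics; python3 - <<'E'
from plant import monitor, eyes, robot
import cv2
print(robot.tip_extent, monitor.state())
for n in("scene","top"):
    d=eyes.get_image(n);cv2.imwrite(f"pics/{n}0.png",d["frame"]);print(n,{k:v for k,v in d.items() if k!="frame"})
E
```

```text
0.014 {'time': 0.0, 'joint_pos': array([-1.38743757e+00,  1.31128870e-01,  1.48925196e+00,  1.33872327e-05,
        1.52296977e+00, -8.53969977e-02]), 'joint_vel': array([ 0.00012716, -0.00017702, -0.00102653,  0.00011864, -0.00079709,
        0.00030626]), 'joint_torque': array([-5.28540004e-04, -5.59847331e+01, -4.91750908e+01,  7.68283848e-02,
        3.55723849e-02, -1.54303934e-04]), 'ee_pos': array([ 0.15924201, -0.57788378,  0.19912175]), 'tool_rot': array([-8.78244978e-04,  9.90984532e-01,  1.33973447e-01, -3.63579384e-05]), 'contact_force': array([-0.65392888,  0.01505596, -0.79387596]), 'wrist_torque': array([-0.0011903 , -0.05422596,  0.04953409]), 'finger_force': 0.0, 'grip_width': 0.0934922128251528}
scene {'fov_y': 51.304519041860175, 'cx': 321.96541718490766, 'cy': 200.09995116971115, 'origin': array([1.18832196, 0.67397898, 0.73397591]), 'attitude': array([0.31526191, 0.15400336, 0.42298252, 0.83545118])}
top {'fov_y': 50.656697060224786, 'cx': 315.3042170991516, 'cy': 194.63990747865233, 'origin': array([ 0.42084579, -0.00263872,  1.02768955]), 'attitude': array([ 0.7185753 ,  0.07475215, -0.07009307, -0.68785799])}
```

View pics/scene0.png

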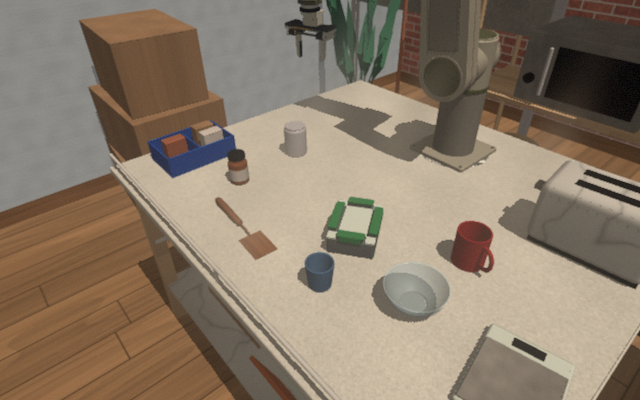

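View pics/top0.png

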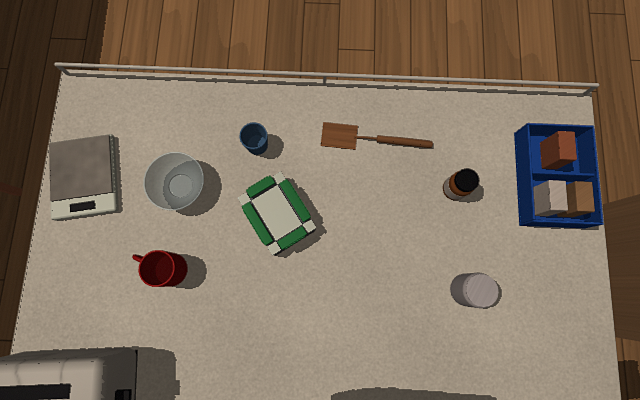

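The scene view shows the box at about (355,227) with all four rims up. In the top view it is at about (278,214), rotated, with the cup at (254,138), the bowl at (174,183) and the mug at (162,268). Next I'll locate the four green bars.

```bash
cat > h.py <<'E'
import numpy as np, cv2
from scipy.spatial.transform import Rotation as R
from plant import monitor, eyes
def ray(d,uv):
    f=200/np.tan(np.radians(d["fov_y"]/2)); w,x,y,z=d["attitude"]
    v=np.array([(uv[0]-d["cx"])/f,-(uv[1]-d["cy"])/f,-1])
    return R.from_quat([x,y,z,w]).apply(v)
def on(d,uv,z):
    r=ray(d,uv);o=np.array(d["origin"]);return o+r*(z-o[2])/r[2]
def bars(n,z=.066,save=None):
    d=eyes.get_image(n); h=cv2.cvtColor(d["frame"],cv2.COLOR_BGR2HSV)
    m=cv2.inRange(h,(50,120,40),(75,255,255))
    if n=="scene": m[:180]=0; m[:,:300]=0; m[:,400:]=0
    if save: cv2.imwrite(save,d["frame"])
    c,_=cv2.findContours(m,cv2.RETR_EXTERNAL,cv2.CHAIN_APPROX_NONE)
    out=[]
    for k in c:
        if cv2.contourArea(k)<60: continue
        P=np.array([on(d,p[0],z)[:2] for p in k])*1000
        (cx,cy),s,a=cv2.minAreaRect(P.astype(np.float32))
        out.append((cx,cy,*s,a))
        print(n,np.round(k.reshape(-1,2).mean(0)),np.round((cx,cy,*s,a),1))
    return d,out
E
python3 - <<'E'
from h import *
bars("top");bars("scene")
E
```

```text
top [292. 238.] [518.   56.5  24.3  67.3  34.6]
top [257. 223.] [547.8 139.8 106.2  22.7  34.8]
top [295. 200.] [606.6  55.1 106.5  23.7  34.8]
top [260. 186.] [636.  138.3  22.4  67.5  34.9]
```

```bash
python3 -m inch '[{"x":0.359,"y":0.635,"z":0,"spin":0.338,"grip":0},{"x":0.359,"y":0.635,"z":0,"spin":0.338,"grip":0},{"x":0.359,"y":0.635,"z":0,"spin":0.338,"grip":0},{"x":0.359,"y":0.635,"z":0,"spin":0.338,"grip":0},{"x":0.359,"y":0.635,"z":0,"spin":0.338,"grip":0},{"x":0.359,"y":0.635,"z":0,"spin":0.338,"grip":0},{"x":0.359,"y":0.635,"z":0,"spin":0.338,"grip":0},{"x":0.359,"y":0.635,"z":0,"spin":0.338,"grip":0},{"x":0.359,"y":0.635,"z":0,"spin":0.338,"grip":0},{"x":0.359,"y":0.635,"z":0,"spin":0.338,"grip":0},{"x":0.359,"y":0.635,"z":0,"spin":0.338,"grip":0},{"x":0.359,"y":0.635,"z":0,"spin":0.338,"grip":0},{"x":0.359,"y":0.635,"z":0,"spin":0.338,"grip":0},{"x":0.359,"y":0.635,"z":0,"spin":0.338,"grip":0},{"x":0.359,"y":0.635,"z":0,"spin":0.338,"grip":0},{"x":0.359,"y":0.635,"z":0,"spin":0.338,"grip":0},{"x":0.359,"y":0.635,"z":0,"spin":0.338,"grip":0},{"x":0.359,"y":0.635,"z":0,"spin":0.338,"grip":0},{"x":0.359,"y":0.635,"z":0,"spin":0.338,"grip":0}]' 20
python3 - <<'E'
from h import *
print(monitor.state()["joint_pos"])
E
```

```text
time: 2.1
ee_pos: [0.5181, 0.0554, 0.2002]
tool_rot: [0.0, 0.955, 0.298, -0.0]
contact_force: [0.5, -0.0, -1.2]
grip_width: 0.0003
finger_force: 0.0
[ 8.35623969e-03 -8.42359753e-02  1.70601981e+00 -2.21168875e-04
  1.51976601e+00  9.73917504e-01]
```

```bash
python3 -m inch '[{"y":0.001,"z":-0.05},{"y":0.001,"z":-0.09},{"y":0.001,"z":-0.109},{"y":0.001,"z":-0.109},{"y":0.001,"z":-0.109}]'
python3 - <<'E'
from h import *
for n,(a,b) in dict(scene=(355,215),top=(278,214)).items():
    f=eyes.get_image(n)["frame"][b-60:b+60,a-80:a+80]
    cv2.imwrite(f"pics/{n}1.png",cv2.resize(f,None,fx=4,fy=4,interpolation=cv2.INTER_CUBIC))
E
```

```text
invalid input at $[0]: expected keys grip, x, y, z, spin
```

View pics/scene1.png

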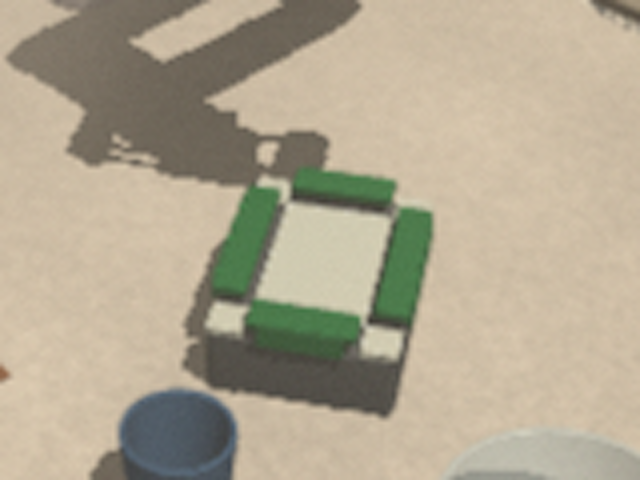

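The crop shows the four bars standing and the arm out of frame. The move was refused because every row needs all five keys.

```bash
python3 -m inch '[{"x":0,"y":0.001,"z":-0.05,"spin":0,"grip":0},{"x":0,"y":0.001,"z":-0.09,"spin":0,"grip":0},{"x":0,"y":0.001,"z":-0.109,"spin":0,"grip":0},{"x":0,"y":0.001,"z":-0.109,"spin":0,"grip":0},{"x":0,"y":0.001,"z":-0.109,"spin":0,"grip":0}]'
python3 - <<'E'
from h import *
for n,(a,b) in dict(scene=(355,215)).items():
    f=eyes.get_image(n)["frame"][b-60:b+60,a-80:a+80]
    cv2.imwrite(f"pics/{n}2.png",cv2.resize(f,None,fx=4,fy=4,interpolation=cv2.INTER_CUBIC))
E
```

```text
time: 2.7
ee_pos: [0.5185, 0.0571, 0.0918]
tool_rot: [0.0, 0.954, 0.298, 0.0]
contact_force: [0.0, -0.9, 0.7]
grip_width: 0.0002
finger_force: 0.0
```

View pics/scene2.png

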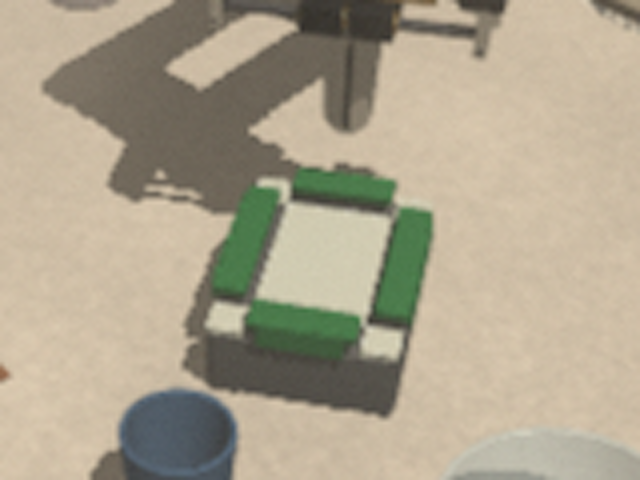

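The tip shows at crop (347,130), which looks well behind the near bar at (345,185). I'll compare both views numerically before pressing.

```bash
python3 - <<'E'
from h import *
st=monitor.state(); tip=np.array(st["ee_pos"])-[0,0,.014]
def proj(d,p):
    f=200/np.tan(np.radians(d["fov_y"]/2)); w,x,y,z=d["attitude"]
    v=R.from_quat([x,y,z,w]).inv().apply(np.array(p)-d["origin"]); return d["cx"]+f*v[0]/-v[2], d["cy"]-f*v[1]/-v[2]
d=eyes.get_image("scene")
print("tip scene px",proj(d,tip),"seen",(275+347/4,155+130/4))
print("bar near",proj(d,[.518,.0565,.066]),"seen",(275+345/4,155+183/4))
for n,u in dict(near=(345,183),far=(303,320),l=(246,240),r=(405,262)).items():
    print(n,on(d,(275+u[0]/4,155+u[1]/4),.066)*1000)
t=eyes.get_image("top");print("tip top",proj(t,tip))
f=t["frame"][154:274,198:358];cv2.imwrite("pics/top2.png",cv2.resize(f,None,fx=4,fy=4,interpolation=cv2.INTER_CUBIC))
E
```

```text
tip scene px (np.float64(361.1640560648459), np.float64(195.59358980775923)) seen (361.75, 187.5)
bar near (np.float64(361.14072854639284), np.float64(199.13802458670392)) seen (361.25, 200.75)
near [522.99330592  61.83505854  66.        ]
far [641.14385158 142.73542195  66.        ]
l [614.2299012  62.7123842  66.       ]
r [554.49332278 145.88036717  66.        ]
tip top (np.float64(291.5153123525556), np.float64(236.64938153641612))
```

View pics/top2.png

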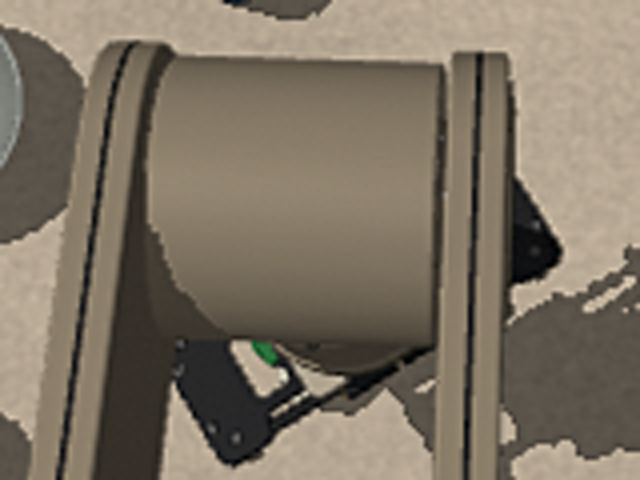

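```bash
python3 - <<'E'
from h import *
from plant import robot
print(robot.tip_extent, [a for a in dir(robot) if a[0]!='_'], monitor.state()["ee_pos"])
d=eyes.get_image("scene")
h=cv2.cvtColor(d["frame"],cv2.COLOR_BGR2HSV); m=cv2.inRange(h,(45,80,30),(85,255,255)); m[:190]=0;m[260:]=0;m[:,:320]=0;m[:,390:]=0
# top faces only: brighter green
v=h[...,2]; print(np.histogram(v[m>0],bins=12))
P=np.array([on(d,(x,y),.066)[:2] for y,x in np.argwhere((m>0)&(v>np.percentile(v[m>0],50)))],np.float32)*1000
print(cv2.minAreaRect(P))
f=d["frame"][120:240,280:440];cv2.imwrite("pics/scene3.png",cv2.resize(f,None,fx=5,fy=5,interpolation=cv2.INTER_NEAREST))
E
```

```text
0.014 ['PlanningError', 'tip_extent'] [0.52001468 0.05736188 0.09344403]
(array([ 45,  32,  16,  21,  29,  38,  72, 202, 371,  12,  12,   1]), array([ 86. ,  90.5,  95. ,  99.5, 104. , 108.5, 113. , 117.5, 122. ,
       126.5, 131. , 135.5, 140. ]))
((581.622314453125, 99.80667877197266), (160.63409423828125, 123.35245513916016), 33.89884567260742)
```

View pics/scene3.png

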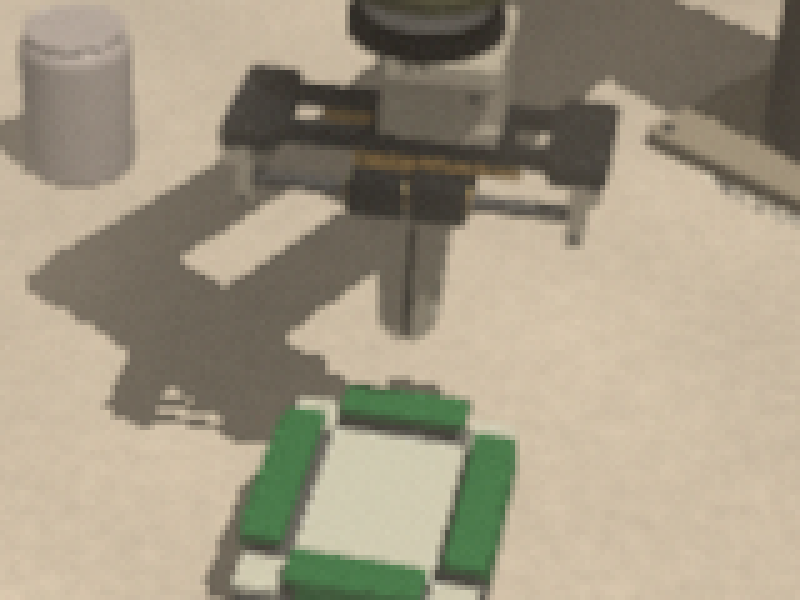

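The visible fingertip looks about 15–20 mm higher than expected, or set back by a similar amount. I'll descend gently to just above nominal contact, reading force, and look again.

```bash
python3 -m inch '[{"x":0.002,"y":0.001,"z":-0.004,"spin":0,"grip":0},{"x":0.002,"y":0.001,"z":-0.008,"spin":0,"grip":0},{"x":0.002,"y":0.001,"z":-0.012,"spin":0,"grip":0},{"x":0.002,"y":0.001,"z":-0.012,"spin":0,"grip":0},{"x":0.002,"y":0.001,"z":-0.012,"spin":0,"grip":0}]'
python3 - <<'E'
from h import *
d=eyes.get_image("scene")
f=d["frame"][150:230,310:410];cv2.imwrite("pics/scene4.png",cv2.resize(f,None,fx=7,fy=7,interpolation=cv2.INTER_NEAREST))
for z in (.065,.08,.1): print(on(d,(361.5,187.5),z))
print("shadow",on(d,(362.5,196.5),0), monitor.state()["ee_pos"])
E
```

```text
time: 3.4
ee_pos: [0.52, 0.0586, 0.0787]
tool_rot: [-0.0, 0.954, 0.299, -0.0]
contact_force: [1.3, -0.2, -0.2]
grip_width: 0.0005
finger_force: 0.0
[0.47687316 0.01742292 0.065     ]
[0.4928255  0.03214443 0.08      ]
[0.51409529 0.05177312 0.1       ]
shadow [ 0.43923685 -0.01117197  0.        ] [0.52024461 0.05854095 0.07900148]
```

View pics/scene4.png

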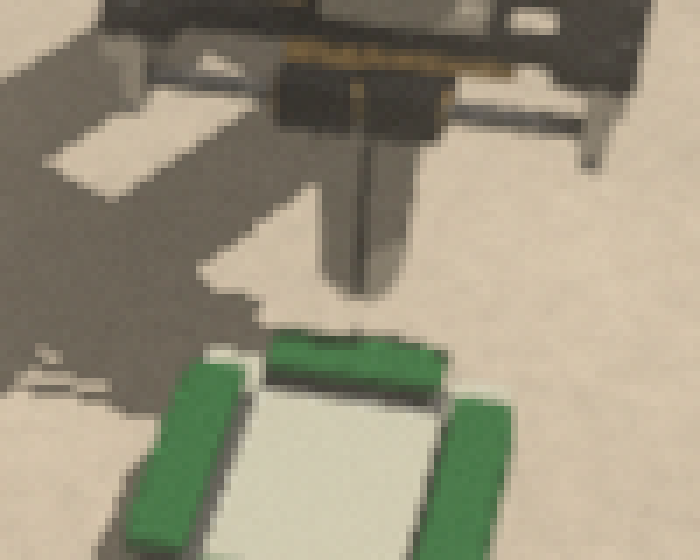

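The finger's shadow now falls on the rear half of the near bar (crop 325,340) and the tip is directly above it. So the tip is higher than tip_extent implies with the fingers closed. I'll keep going down on force.

```bash
python3 -m inch '[{"x":0,"y":0,"z":-0.003,"spin":0,"grip":0},{"x":0,"y":0,"z":-0.006,"spin":0,"grip":0},{"x":0,"y":0,"z":-0.006,"spin":0,"grip":0},{"x":0,"y":0,"z":-0.006,"spin":0,"grip":0}]'
python3 -m inch '[{"x":0,"y":0,"z":-0.003,"spin":0,"grip":0},{"x":0,"y":0,"z":-0.003,"spin":0,"grip":0},{"x":0,"y":0,"z":-0.003,"spin":0,"grip":0}]'
python3 - <<'E'
from h import *
d=eyes.get_image("scene")
f=d["frame"][150:230,310:410];cv2.imwrite("pics/scene5.png",cv2.resize(f,None,fx=7,fy=7,interpolation=cv2.INTER_NEAREST))
E
```

```text
time: 3.85
ee_pos: [0.5202, 0.0585, 0.073]
tool_rot: [-0.0, 0.954, 0.299, -0.0]
contact_force: [-1.0, -0.4, -0.8]
grip_width: 0.0005
finger_force: 0.0
time: 4.15
ee_pos: [0.5203, 0.0586, 0.07]
tool_rot: [-0.0, 0.954, 0.299, -0.0]
contact_force: [-0.1, -0.6, 0.2]
grip_width: 0.0007
finger_force: 0.0
```

View pics/scene5.png

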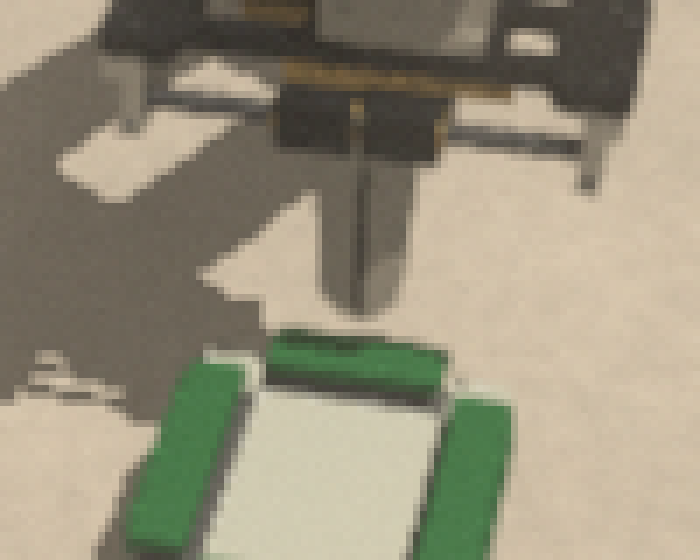

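```bash
python3 -m inch '[{"x":0,"y":0,"z":-0.003,"spin":0,"grip":0},{"x":0,"y":0,"z":-0.006,"spin":0,"grip":0},{"x":0,"y":0,"z":-0.006,"spin":0,"grip":0},{"x":0,"y":0,"z":-0.006,"spin":0,"grip":0}]'
python3 -m inch '[{"x":0,"y":0,"z":-0.003,"spin":0,"grip":0},{"x":0,"y":0,"z":-0.005,"spin":0,"grip":0},{"x":0,"y":0,"z":-0.005,"spin":0,"grip":0}]'
python3 - <<'E'
from h import *
d=eyes.get_image("scene")
f=d["frame"][150:230,310:410];cv2.imwrite("pics/scene6.png",cv2.resize(f,None,fx=7,fy=7,interpolation=cv2.INTER_NEAREST))
E
```

```text
time: 4.6
ee_pos: [0.5202, 0.0585, 0.0639]
tool_rot: [-0.0, 0.954, 0.299, -0.0]
contact_force: [0.7, 0.0, 0.2]
grip_width: 0.0001
finger_force: 0.0
time: 4.9
ee_pos: [0.52, 0.0586, 0.0587]
tool_rot: [-0.0, 0.954, 0.299, -0.0]
contact_force: [-0.3, 0.2, -0.4]
grip_width: 0.0
finger_force: 0.0
```

View pics/scene6.png

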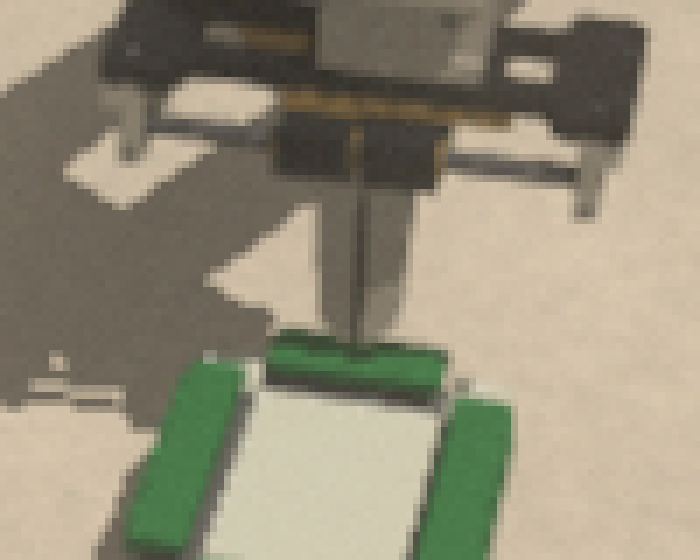

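The tip is now at about crop (355,345), over the bar's rear half, with its shadow almost touching it. Contact is only a few mm away.

```bash
for i in 1 2 3; do python3 -m inch '[{"x":0.001,"y":0.001,"z":-0.002,"spin":0,"grip":0},{"x":0.001,"y":0.001,"z":-0.002,"spin":0,"grip":0}]' | egrep "ee_pos|contact"; done
```

```text
ee_pos: [0.5214, 0.0597, 0.0569]
contact_force: [0.2, -0.6, 0.3]
ee_pos: [0.5223, 0.0606, 0.0549]
contact_force: [-0.5, 0.1, -0.9]
ee_pos: [0.5233, 0.0616, 0.0528]
contact_force: [0.5, 0.5, -0.4]
```

```bash
for i in 1 2 3; do python3 -m inch '[{"x":0,"y":0,"z":-0.001,"spin":0,"grip":0},{"x":0,"y":0,"z":-0.0015,"spin":0,"grip":0}]' | egrep "ee_pos|contact"; done
```

```text
ee_pos: [0.5233, 0.0615, 0.0515]
contact_force: [-0.3, -0.1, 0.1]
ee_pos: [0.5233, 0.0615, 0.05]
contact_force: [-1.0, 0.2, -0.0]
ee_pos: [0.5233, 0.0615, 0.0485]
contact_force: [0.1, 0.2, -0.3]
```

```bash
python3 - <<'E'
from h import *
d=eyes.get_image("scene");h=cv2.cvtColor(d["frame"],cv2.COLOR_BGR2HSV)
for y in range(186,216):
    print(y,''.join('G' if 40<a[0]<90 and a[1]>80 and a[2]>105 else 'g' if 40<a[0]<90 and a[1]>80 else '#' if a[2]<130 else '+' if a[2]<180 else '.' for a in h[y,338:386]))
print(monitor.state()["ee_pos"])
E
```

```text
186 ########+.......++############+.................
187 ######++........++############+.................
188 ######+.........+#############+.................
189 #####+..........+#############+.................
190 ###++...........+#############+.................
191 ###+.............+############+.................
192 ###+.............+###########+..................
193 ####+............+###########+..................
194 #####++++........+###########+..................
195 ##########++.....+########+##+..................
196 ############++++++#######++##+..................
197 ########################++++++..................
198 ########################++++++..................
199 ########################++++##+++++.............
200 ########################+++##Gg#####............
201 ############gg##########+###########+...........
202 GGGGGG#++##gggg##g#########GGgggggg#+...........
203 GGGGGGG+.#########g#######gGGGGGGGG++...........
204 GGGGGG#+.+################ggggGGGGG++++++.......
205 GGGGGG+++++######################g#######+......
206 GGGGGG##+....++++++######################+......
207 GGGGG###+...........++++++#########++GGG++++....
208 GGGGG###...................++++++##++GGGGGGG++..
209 GGGGG##+..........................++#GGGGGGGG+..
210 GGGG###+..........................+#GGGGGGGGG+..
211 GGGG##+...........................+#gGGGGGGGG+..
212 GGGG##+...........................+#GGGGGGGGG+..
213 GGG###+...........................+gGGGGGGGG#+..
214 GGG##+...........................+#gGGGGGGGG#+..
215 GGG##+...........................+#GGGGGGGGG+...
[0.52327648 0.06152491 0.04845767]
```

```bash
python3 -m inch '[{"x":0,"y":0,"z":0.04,"spin":0,"grip":0},{"x":0,"y":0,"z":0.06,"spin":0,"grip":0},{"x":0,"y":0,"z":0.06,"spin":0,"grip":0}]'
cat >> h.py <<'E'
def asc(y0=192,y1=242,x0=322,x1=388):
    d=eyes.get_image("scene");h=cv2.cvtColor(d["frame"],cv2.COLOR_BGR2HSV)
    for y in range(y0,y1):
        print(y,''.join('G' if 40<a[0]<90 and a[1]>80 and a[2]>105 else 'g' if 40<a[0]<90 and a[1]>80 else '#' if a[2]<130 else '+' if a[2]<180 else '.' for a in h[y,x0:x1]))
    print(monitor.state()["ee_pos"])
E
python3 - <<'E'
from h import *
asc()
E
```

```text
time: 6.5
ee_pos: [0.5261, 0.0617, 0.1126]
tool_rot: [0.001, 0.954, 0.299, 0.003]
contact_force: [0.3, 0.4, 0.4]
grip_width: 0.0004
finger_force: 0.0
192 ####################+.............................................
193 ####################+.............................................
194 ####################+++...........................................
195 #######################++.........++++++..........................
196 #########################+++++++++######+++.......................
197 ############################gg#############+......................
198 ###########################GGGGggGGGGGG#####++....................
199 ##################+++++++##GGGGGGGGGGGGGGGGGG#+++++...............
200 #################+.......+#GGGGGGGGGGGGGGGGGGGGGgGG+..............
201 #################+...+...+#GGGGGGGGGGGGGGGGGGGGGGGG#+.............
202 +##############GGGGGG++..+###gggGGGGGGGGGGGGGGGGGGG++.............
203 +##############GGGGGGG++.+#########ggggGGGGGGGGGGGG+..............
204 +#############GGGGGGGG#+.+#################gggGGGGG+..............
205 #############GGGGGGGGG+
[... 1934 characters left out ...]
.....+#GGGGGGGGG#+........
233 +####+........+GGGGGGGGGGGGGGGGGGGGGGG++++...##gggGGGGGG#+........
234 #####........+#GGGGGGGGGGGGGGGGGGGGGGGGGGGG.+#########gg+.........
235 ####+........+#GGGGGGGGGGGGGGGGGGGGGGGGGGGG++###########+.........
236 ####+........+##gggGGGGGGGGGGGGGGGGGGGGGGGG+++++########+.........
237 #####+++.....+####gggggggGGGGGGGGGGGGGGGGG##+....++++###+.........
238 #######+#+++++#####gggggggggggGggGGGGGGGGG##+........+##..........
239 +++###############gggggg#gggggggggggGgGGGG#+.........+#+..........
240 .++###############g#ggggg#gg##g#gg#gggg####+.........+#+..........
241 +#######################gggg#gggggg##g#####+.........+#+..........
[0.52490924 0.06156773 0.11050614]
```

The near bar is still open at rows 198–204, and the box hasn't moved. At TCP z 0.0485 the tip was just above the bar, so I'll go back down and continue on force.

```bash
python3 -m inch '[{"x":-0.002,"y":-0.002,"z":-0.04,"spin":0,"grip":0},{"x":-0.002,"y":-0.002,"z":-0.058,"spin":0,"grip":0},{"x":-0.002,"y":-0.002,"z":-0.060,"spin":0,"grip":0},{"x":-0.002,"y":-0.002,"z":-0.060,"spin":0,"grip":0}]' | egrep "ee_pos|contact"; for i in 1 2 3; do python3 -m inch '[{"x":0,"y":0,"z":-0.001,"spin":0,"grip":0},{"x":0,"y":0,"z":-0.001,"spin":0,"grip":0}]' | egrep "ee_pos|contact"; done
```

```text
ee_pos: [0.5202, 0.0595, 0.0475]
contact_force: [1.0, -0.5, -1.4]
ee_pos: [0.5223, 0.0596, 0.0487]
contact_force: [0.5, -0.0, 0.3]
ee_pos: [0.5218, 0.0596, 0.0472]
contact_force: [0.6, 0.7, -0.5]
ee_pos: [0.5213, 0.0596, 0.0456]
contact_force: [-0.5, 1.3, 0.4]
```

```bash
for i in 1 2 3 ; do python3 -m inch '[{"x":0,"y":0,"z":-0.001,"spin":0,"grip":0},{"x":0,"y":0,"z":-0.001,"spin":0,"grip":0}]' | egrep "ee_pos|contact"; done
python3 - <<'E'
from h import *
asc(180,210,338,386)
E
```

```text
ee_pos: [0.5212, 0.0595, 0.0444]
contact_force: [-0.3, 0.7, -0.2]
ee_pos: [0.5212, 0.0595, 0.0434]
contact_force: [0.1, -0.0, 0.5]
ee_pos: [0.5213, 0.0595, 0.0425]
contact_force: [0.0, -1.1, -0.1]
180 ###################################++++#########
181 ##################################+......++++++#
182 ##############+.+#################+.............
183 ############++..+##############+++..............
184 ###########+....+##############.................
185 ##########+.....+#############+.................
186 ########++.......+############+.................
187 #######+........+#############+.................
188 ######+.........+#############+.................
189 #####+..........++############+.................
190 ####+...........+#############+.................
191 ####+...........+#############+.................
192 ####+...........+############+..................
193 #####+..........+############+..................
194 ######+++++.....+############+..................
195 ###########+.....+###########+..................
196 ############+....+###########+..................
197 ############+....+#######+++++..................
198 ############+....+#######++++...................
199 #############++++#######+++++...................
200 ########################+++++++++...............
201 ########################+++######+++............
202 GGGGGG#####ggg######+###++##########+...........
203 GGGGGGG++#gGGGgggg#########gggg#####+...........
204 GGGGGG#+.+#ggGGGGGggggG###GGGGGgggg##++++.......
205 GGGGGG++.+++#####gggGGGGggGGGGGGGGG######+......
206 GGGGGG##+...++++++######gggGGGGGGGG######+......
207 GGGGG###+..........+++++++#####ggg#+++GGG++++...
208 GGGGG###..................+++++++##++GGGGGGG++..
209 GGGGG##+.........................+++#GGGGGGGG+..
[0.52126794 0.05954453 0.04252289]
```

The bar's top face has dropped to rows 202–206, so it appears shut, though the force reading showed nothing. I'll lift and check with the camera.

```bash
python3 -m inch '[{"x":0,"y":0,"z":0.04,"spin":0,"grip":0},{"x":0,"y":0,"z":0.06,"spin":0,"grip":0},{"x":0,"y":0,"z":0.06,"spin":0,"grip":0}]'|egrep "time|ee_pos"
python3 - <<'E'
from h import *
asc(194,212,338,386)
E
```

```text
time: 8.5
ee_pos: [0.5242, 0.0596, 0.1066]
194 #####+++........................................
195 ########+..........+++++........................
196 #########++++++..++#####++++....................
197 ###############++###########+...................
198 #############+##############+...................
199 ##+++++++###++##############+...................
200 #+.......+#GGGGGGGGG#########+..................
201 #+++......+GGGGGGGGGGGGGGGG##++++...............
202 GGGGG++..+#GGGGGGGGGGGGGGGGGGGGGG+++............
203 GGGGGG++.+#GGGGGGGGGGGGGGGGGGGGGGGG+............
204 GGGGGG#+.+#gGGGGGGGGGGGGGGGGGGGGGGG+............
205 GGGGGG++++++#####ggGGGGGGGGGGGGGGGG+............
206 GGGGGG##+...++++++#####g#ggGGGGGGGG#+...........
207 GGGGG###+..........+++++++#####g#G#+++GG++++....
208 GGGGG##+..................+++++++##++GGGGGGG++..
209 GGGGG##+.........................+++#GGGGGGGG+..
210 GGGGG##+..........................+#GGGGGGGGG+..
211 GGGG##+...........................+#gGGGGGGGG+..
[0.52290839 0.05959641 0.10442098]
```

Near is shut: its rows dropped about 2.3 px and the panel is unmoved. Far bar next.

```bash
python3 -m inch '[{"x":0.04,"y":0.028,"z":0.01,"spin":0,"grip":0},{"x":0.08,"y":0.055,"z":0.01,"spin":0,"grip":0},{"x":0.117,"y":0.081,"z":0,"spin":0,"grip":0},{"x":0.117,"y":0.081,"z":0,"spin":0,"grip":0},{"x":0.117,"y":0.081,"z":-0.03,"spin":0,"grip":0},{"x":0.117,"y":0.081,"z":-0.042,"spin":0,"grip":0},{"x":0.117,"y":0.081,"z":-0.045,"spin":0,"grip":0},{"x":0.117,"y":0.081,"z":-0.048,"spin":0,"grip":0},{"x":0.117,"y":0.081,"z":-0.051,"spin":0,"grip":0},{"x":0.117,"y":0.081,"z":-0.054,"spin":0,"grip":0},{"x":0.117,"y":0.081,"z":-0.057,"spin":0,"grip":0},{"x":0.117,"y":0.081,"z":-0.060,"spin":0,"grip":0},{"x":0.117,"y":0.081,"z":-0.060,"spin":0,"grip":0}]'
python3 - <<'E'
from h import *
asc(210,245,320,390)
E
python3 -m inch '[{"x":0,"y":0,"z":0.04,"spin":0,"grip":0},{"x":0,"y":0,"z":0.06,"spin":0,"grip":0},{"x":0,"y":0,"z":0.06,"spin":0,"grip":0}]'|egrep "time|ee_pos"
python3 - <<'E'
from h import *
asc(224,248,320,390)
E
```

```text
time: 9.85
ee_pos: [0.6381, 0.1405, 0.0423]
tool_rot: [-0.0, 0.954, 0.299, -0.0]
contact_force: [-0.4, 0.4, 0.0]
grip_width: 0.0008
finger_force: 0.0
210 ############################################+........#GGGGGGg#########
211 #############gg###########################++++++....+#GGGGGGGg##+#####
212 #############g############################++######++###GGGGGGGG+++#++#
213 ##############g############################################gGg#+++++++
214 ############g#gg#################################################+++++
215 #############gg############################+.+++++###############+++++
216 ##########################################+........+#gg##########++++.
217 ##############gg##g#######################+........+gGGGGGGgg####++++.
218 #############gg##gg####################+++........+#gGGGGGGGGG++++++..
219 #######################################+..........+##ggGGGGGG#+.++++..
220 ###############g#g#####################...........+##g##gGGGG+..+#++..
221 #############ggg######################+..+###########g##gGGGG+..+##+..
222 ##########g#g###g######################+.+####
[... 2884 characters left out ...]
#################gggggGGGGGGGGGGGGGGGGGGGG#+.........+#+............
240 ++##################gggggggggggGGGGGGGGGGGGG#..........+#+............
241 .+##################ggggggggggggggggGGGGGGGG#+.........+#+............
242 .+##################ggggggggggggggggggggggg##+.........+#.............
243 .+###################ggggggggggggggggggg#####++.......+#+.............
244 .+########################gggggggggggggg######++++#++.+#+.............
245 +################################ggggggg################+.............
246 +#######################################################+.............
247 .++#####################################################..............
[0.6399568 0.1408338 0.1047957]
```

Far is shut as well: its top rows went from 230 to 233. Next I'll turn 90° for the +y long bar.

```bash
python3 -m inch '[{"x":-0.04,"y":0,"z":0.02,"spin":0.15,"grip":0},{"x":-0.0875,"y":0.0015,"z":0.02,"spin":0.3,"grip":0},{"x":-0.0875,"y":0.0015,"z":0.02,"spin":0.45,"grip":0},{"x":-0.0875,"y":0.0015,"z":0.02,"spin":0.6,"grip":0},{"x":-0.0875,"y":0.0015,"z":0.02,"spin":0.75,"grip":0},{"x":-0.0875,"y":0.0015,"z":0.02,"spin":0.9,"grip":0},{"x":-0.0875,"y":0.0015,"z":0.02,"spin":1.05,"grip":0},{"x":-0.0875,"y":0.0015,"z":0.02,"spin":1.2,"grip":0},{"x":-0.0875,"y":0.0015,"z":0.02,"spin":1.35,"grip":0},{"x":-0.0875,"y":0.0015,"z":0.01,"spin":1.5,"grip":0},{"x":-0.0875,"y":0.0015,"z":0,"spin":1.57,"grip":0},{"x":-0.0875,"y":0.0015,"z":0,"spin":1.57,"grip":0}]'
python3 -m inch '[{"x":0,"y":0,"z":-0.03,"spin":0,"grip":0},{"x":0,"y":0,"z":-0.042,"spin":0,"grip":0},{"x":0,"y":0,"z":-0.045,"spin":0,"grip":0},{"x":0,"y":0,"z":-0.048,"spin":0,"grip":0},{"x":0,"y":0,"z":-0.051,"spin":0,"grip":0},{"x":0,"y":0,"z":-0.054,"spin":0,"grip":0},{"x":0,"y":0,"z":-0.057,"spin":0,"grip":0},{"x":0,"y":0,"z":-0.060,"spin":0,"grip":0},{"x":0,"y":0,"z":-0.060,"spin":0,"grip":0}]'
python3 -m inch '[{"x":0,"y":0,"z":0.04,"spin":0,"grip":0},{"x":0,"y":0,"z":0.06,"spin":0,"grip":0},{"x":0,"y":0,"z":0.06,"spin":0,"grip":0}]'|egrep "time|ee_pos"
python3 - <<'E'
from h import *
asc(196,244,320,390)
E
```

```text
time: 11.45
ee_pos: [0.5485, 0.1417, 0.0992]
tool_rot: [-0.002, 0.463, 0.886, -0.002]
contact_force: [-0.4, -0.1, 0.4]
grip_width: 0.0006
finger_force: 0.0
time: 12.35
ee_pos: [0.5506, 0.142, 0.0422]
tool_rot: [-0.0, 0.464, 0.886, -0.0]
contact_force: [-0.0, -0.6, 1.4]
grip_width: 0.0008
finger_force: 0.0
time: 12.65
ee_pos: [0.5536, 0.1425, 0.1067]
196 ################################+....................+######++........
197 ################################++++++++.............+#######+........
198 ########################################++...........########+........
199 ##########################################++........+#####++++........
200 ############################################+.......+######++.........
201 ##############################################+++++.+#######+.........
202 #################################################gG++++++++++.........
203 ##################################################gGG+................
204 ################gggg##############################gGG+................
205 ###############GGGGg#############################gGGG+...............
[... 2186 characters left out ...]
#+.........+#GGGGGGGGGGGGGGGGGGG++++.++..+##GGGGGGGGG#+..........
236 .+####+.........+GGGGGGGGGGGGGGGGGGGGGGGGGG++++++####ggGGg+...........
237 .+#####+++.....+#gGGGGGGGGGGGGGGGGGGGGGGGGGGG#+...+++++###+...........
238 .+#######+#+++++#ggGGGGGGGGGGGGGGGGGGGGGGGGGG#+........+##+...........
239 .++++##############gggggGGGGGGGGGGGGGGGGGGGG#+.........+#+............
240 ...++###############gggggggggggGGGGGGGGGGGGG#+.........+#+............
241 ..+###################gggggggggggggggGGGGGGG#+.........+#+............
242 .+##################gggggggggg#gggggggggggg##+.........+#.............
243 .+#####################ggggggggg#gggggg######+++......+#+.............
[0.55235825 0.1423119  0.10453507]
```

The +y bar is shut: its top row went from 207 to 210 and its bottom edge from 233 to 236. Now the last bar.

```bash
python3 -m inch '[{"x":0.02,"y":-0.03,"z":0.01,"spin":0,"grip":0},{"x":0.04,"y":-0.06,"z":0.01,"spin":0,"grip":0},{"x":0.058,"y":-0.084,"z":0,"spin":0,"grip":0},{"x":0.058,"y":-0.084,"z":0,"spin":0,"grip":0},{"x":0.058,"y":-0.084,"z":-0.03,"spin":0,"grip":0},{"x":0.058,"y":-0.084,"z":-0.042,"spin":0,"grip":0},{"x":0.058,"y":-0.084,"z":-0.045,"spin":0,"grip":0},{"x":0.058,"y":-0.084,"z":-0.048,"spin":0,"grip":0},{"x":0.058,"y":-0.084,"z":-0.051,"spin":0,"grip":0},{"x":0.058,"y":-0.084,"z":-0.054,"spin":0,"grip":0},{"x":0.058,"y":-0.084,"z":-0.057,"spin":0,"grip":0},{"x":0.058,"y":-0.084,"z":-0.060,"spin":0,"grip":0},{"x":0.058,"y":-0.084,"z":-0.060,"spin":0,"grip":0}]'
python3 -m inch '[{"x":0,"y":0,"z":0.04,"spin":0,"grip":0},{"x":0,"y":0,"z":0.08,"spin":0,"grip":0},{"x":0,"y":0,"z":0.12,"spin":0,"grip":0},{"x":-0.05,"y":-0.05,"z":0.16,"spin":0,"grip":0},{"x":-0.08,"y":-0.10,"z":0.16,"spin":0,"grip":0},{"x":-0.10,"y":-0.15,"z":0.16,"spin":0,"grip":0},{"x":-0.11,"y":-0.20,"z":0.16,"spin":0,"grip":0},{"x":-0.12,"y":-0.25,"z":0.16,"spin":0,"grip":0},{"x":-0.13,"y":-0.30,"z":0.16,"spin":0,"grip":0},{"x":-0.14,"y":-0.35,"z":0.16,"spin":0,"grip":0},{"x":-0.14,"y":-0.35,"z":0.16,"spin":0,"grip":0},{"x":-0.14,"y":-0.35,"z":0.16,"spin":0,"grip":0}]'
python3 - <<'E'
from h import *
bars("top",.058)
a=eyes.get_image("scene")["frame"][150:250,290:420]
b=cv2.imread("pics/scene0.png")[150:250,290:420]
cv2.imwrite("pics/final.png",cv2.resize(np.hstack([b,a]),None,fx=3,fy=3,interpolation=cv2.INTER_CUBIC))
E
```

```text
time: 14.0
ee_pos: [0.6086, 0.058, 0.0422]
tool_rot: [-0.0, 0.464, 0.886, -0.0]
contact_force: [-0.7, 0.1, -0.8]
grip_width: 0.0006
finger_force: 0.0
time: 15.2
ee_pos: [0.467, -0.2967, 0.2024]
tool_rot: [0.0, 0.466, 0.885, -0.001]
contact_force: [-0.4, 0.9, 0.5]
grip_width: 0.0005
finger_force: 0.0
top [292. 238.] [517.8  56.5  24.2  67.3  34.8]
top [257. 224.] [548.2 139.9 106.2  22.7  34.8]
top [295. 201.] [606.9  55.3 106.5  23.9  34.7]
top [260. 187.] [636.  138.3  22.1  67.   34.6]
```

View pics/final.png

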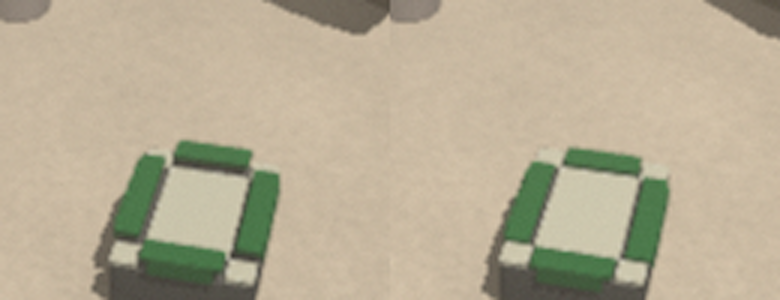

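Left is before, right is now. All four bars sit lower and flush with the lid, and the box has not moved. Handing in.

```bash
python3 -c "
from plant import hand_in; print(hand_in())"
```

```text
the job is handed in; nothing more can be done
None
```

All four green rim sections are pressed shut, going by the camera views since the force reading never registered the presses; the box did not move, the arm is clear, and I handed the job in at about 15 s.

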